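# Rock a whetstone up out of its cradle and lay it on the cork mat

## Task

Take the square-ended whetstone out of its wooden cradle: press down on its end beside the thumb gap until it rocks over and stays tipped up in the cradle, then take it by the raised end, lift it out and lay it flat on its broad face in the middle of the cork mat. Set it down rather than dropping it, and leave the round-ended stone sitting in its own cradle.

Things in the scene. Friction and masses are not known exactly. Their poses are not given: they have to be found in the camera images.
- stone_center (a point): Centre of the square-ended grey whetstone, 104 x 50 x 30 mm (x, y, z), 0.25 kg, smooth (grip it firmly). Starts flat in its cradle, top 2 mm under the rim, x towards the thumb gap. A light press straight down 10 to 15 mm from that end rocks it; when 8 mm down it goes over and stays at 33 degrees, the other end's top corner 22 mm over the rim, to be gripped across its 50 mm width.
- cradle: Its cradle, a wooden block fixed to the bench, 137 x 78 x 68 mm; origin at its underside's centre, z up. Pocket 117 x 54 mm: a 2 mm gap at the stone's sides, 1.5 mm at its -x end, 11 mm (thumb gap) at its +x end, where the end wall is 15 mm lower. Floor 36 mm up, flat to a hidden ridge at x = -2 mm, then 33 degrees down. A twin cradle holds the other stone.
- mat_center (a point): Centre of the upper face of the cork mat, 200 x 160 mm (x, y), 4 mm thick, fixed flat on the bench, z up.
- roundstone_center (a point): Centre of the other whetstone, the same grey and of the same length, width and thickness but with half-round ends; it lies flat in the twin cradle and must be left there.
Things that resemble listed ones, but are neither listed nor needed, are in the scene too. What is shaped like the part that bears roundstone_center but blue or green is not meant.

How it is judged:
By the outcome, as a careful person would: the job done as asked, in the order asked, and still so for the second after the job is handed in, with the robot touching nothing.
It also fails if it takes over 48 s, if anything falls off the work surface, if the arm or the gripper's body presses on something with over 40 N, if the wrist force passes 120 N, or if a joint passes its speed limit or range.

## Robot

A 6-joint arm with a two-finger parallel gripper is mounted at the origin on the work surface. World frame = base frame: x ahead of the robot, y to its left, z up, the work surface at z = 0. Lengths are in mm, angles in rad, forces in N, time in s.
With the tool pointing down it reaches from about 325 to 850 mm from the base axis. Payload 4.4 kg.
Tool frame: the origin (TCP) lies midway between the tips of the shut fingers; the grasp point (between the pads) lies 19 mm behind it; z points along the fingers, y is the line along which they close (so a half turn about z gives the same grasp; the last joint's range is limited). The gripper opens to 94 mm and grips with 3 to 60 N. Pads are 16 mm wide; open, the fingers measure 119 mm over their backs; the gripper's body (75 mm by 177 mm) begins 78 mm behind the grasp point.
Start: joints at [-1.331, 0.207, 1.542, -0, 1.393, -0.15], TCP at [218.49, -531.873, 205.447] pointing down, gripper open.
Joint ranges: [-2.73, 2.73], [-0.86, 2.22], [0.23, 2.46], [-1.11, 4.25], [0.08, 2.63], [-2.82, 2.82]. Speed limits (rad/s): [2.79, 2.79, 3.14, 3.14, 3.14, 3.14].

## Interface

Orientations are given as a rotation vector (axis times angle).
In Python, from station import arm gives the robot as it stands.
- The arm moves only by the tool drive_tool, never from a script. Its argument "steps" is one flat list of numbers, 5 for each row, row after row: the shift along the tool's x, y, z in m, then the turn about the tool's z in rad, then the finger opening in m, from 0 to 0.094. In form: [dx, dy, dz, turn, gripper, dx, dy, dz, turn, gripper, ...]. A call has 1 to 12 rows; each row shifts and turns the commanded pose from where the row before left it, along the tool's axes as they then stand; what a row does not reach is not made up. A row lasts 1/8 s, in which the tool goes at most 62.5 mm and 10.7 degrees, less where a joint would pass 70% of its speed; a pose out of reach is approached as far as the arm can. A call is refused whole if a number of a shift passes 0.0625 or a number of a turn 0.188, either way. A call with a gripper value outside its range is refused whole. The fingers move at their own pace and stop on an object; "newtons" is the grip in N (left out, the last holds). Time passes only in rows, so rows that do not move let the fingers close. It gives the time, the measured TCP pose, the force, the opening and the grip force at its end, in the units of the state.
- arm.state(): the state, without advancing time (a new reading comes with each control period).
- arm.read_camera(name): name is "scene" or "top" or "wrist"; returns a dict with "img" (480x640x3 uint8, red, green, blue), "fx", "fy", "cx", "cy" (pixels), "view" (4x4, takes a point from world to camera coordinates). Camera axes: x right, y up, looking along -z (the intrinsics and any distortion apply to the point x, -y, -z); pixel columns grow to the right and rows downward; lengths in mm; the calibration is good to about 2 mm. A picture is of the moment at which its call begins. There is no depth.
- arm.sign_off(): hands the job in; it is judged then, once.
The state is a dict: "time": time; "joints": joint angles; "joint_velocities": joint speeds; "joint_efforts": joint torques, N m; "tool_pos": TCP position; "eef_rot": TCP orientation; "force": force on the tool from outside, world axes, zero at the start; "torque": the same for the moment, N m; "opening": finger opening in mm; "grasp_force": force on a finger pad.
Only numpy, scipy, OpenCV 4.12 (cv2) and the standard library are available. Lean on these libraries where they do the work, as an engineer would, in place of code of your own. Each camera call takes 0.05 s, during which the arm holds its last target. There are 200 camera calls.

## Working session

There is one attempt and no reset: what is moved stays moved. The work goes in short steps, Python scripts to look and compute and a tool call to move; the robot and the scene stay as the last step left them, time stands still between calls to the robot, and variables do not carry over. Pictures are saved under pics/ and viewed, at most 10 in all, crops included, and the job is handed in when it is done.

Besides the shell and the picture viewer there is one more tool, called after "Call:" as a command line: name --argument value ..., lists and objects as JSON in quotes. drive_tool: Moves the arm, as the interface text tells. Its arguments: {"type":"object","properties":{"steps":{"type":"array","items":{"type":"number"}},"newtons":{"type":"number"}},"required":["steps"]}

```bash
mkdir -p pics; cat > h.py <<'E'
import numpy as np, cv2
from station import arm
def cam(n):
    c=arm.read_camera(n); np.savez('last_%s.npz'%n,**{k:np.array(v) for k,v in c.items()}); return c
def ld(n): return dict(np.load('last_%s.npz'%n,allow_pickle=True))
def save(img,f): cv2.imwrite('pics/'+f,cv2.cvtColor(img,cv2.COLOR_RGB2BGR))
def w(c,u,v,z):
    V=c['view'];R=V[:3,:3];t=V[:3,3];o=-R.T@t
    d=R.T@np.array([(u-c['cx'])/c['fx'],-(v-c['cy'])/c['fy'],-1]);return o+d*(z-o[2])/d[2]
def px(c,p):
    q=c['view'][:3,:3]@np.array(p,float)+c['view'][:3,3];return c['cx']+c['fx']*q[0]/-q[2],c['cy']-c['fy']*q[1]/-q[2]
E
python3 - <<'E'
from h import *
for n in('scene','top'):
    c=cam(n);save(c['img'],n+'1.png');print(n,[k for k in c],c['fx'],c['view'].round(3).tolist())
print(arm.state())
E
```

```text
scene ['img', 'fx', 'fy', 'cx', 'cy', 'view'] 615.8619702100368 [[0.806, 0.592, -0.002, -454.009], [-0.425, 0.581, 0.694, 195.269], [0.412, -0.559, 0.72, -1110.267], [0.0, 0.0, 0.0, 1.0]]
top ['img', 'fx', 'fy', 'cx', 'cy', 'view'] 493.2312870447664 [[0.004, -1.0, 0.013, -9.061], [0.983, 0.007, 0.182, -557.721], [-0.182, 0.012, 0.983, -768.916], [0.0, 0.0, 0.0, 1.0]]
{'time': 0.1, 'joints': array([-1.33150370e+00,  2.07318811e-01,  1.54277406e+00,  1.45210608e-05,
        1.39352207e+00, -1.50489545e-01]), 'joint_velocities': array([ 0.00086268, -0.00166426, -0.00135492,  0.00040354, -0.00095717,
        0.0008365 ]), 'joint_efforts': array([ 5.16050259e-04, -3.71858418e+01, -2.82292253e+01,  7.01170089e-02,
        3.10335110e-02, -4.71583280e-05]), 'tool_pos': array([ 218.31978091, -531.16392611,  204.4335692 ]), 'eef_rot': array([-3.08013655e+00, -6.08004494e-01,  1.18497371e-04]), 'force': array([ 0.79233411,  0.38491683, -0.51711519]), 'torque': array([0.02163562, 0.02981358, 0.02575586]), 'grasp_force': 0.0, 'opening': 93.73908317768854}
```

View pics/scene1.png

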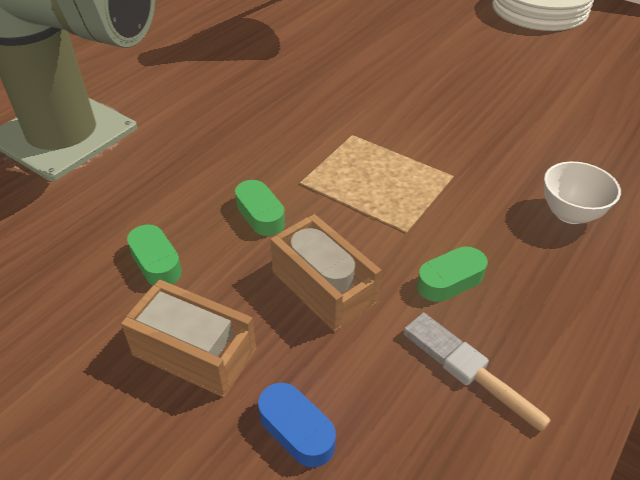

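View pics/top1.png

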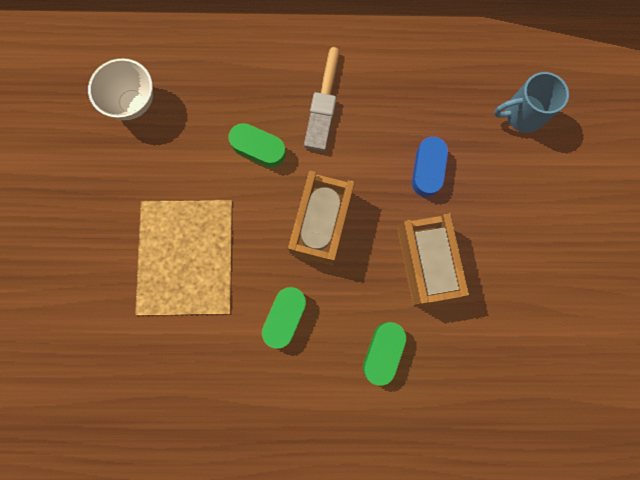

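The scene view shows two grey stones in cradles. The one at scene (185,325) / top (437,260) has square ends, so it's the one meant. The one at scene (322,258) / top (321,217) has round ends and stays put. The green and blue stones, the brush at top (320,120) and the bowl and mug are distractors. The cork mat is at top (184,258). The thumb gap of the square stone's cradle is at its upper end in the top view, near (430,223). I'll confirm this in an enlarged crop.

```bash
python3 - <<'E'
from h import *
c=ld('top');s=ld('scene')
a=cv2.resize(c['img'][200:320,385:485],None,fx=5,fy=5,interpolation=cv2.INTER_CUBIC)
save(a,'crop1.png')
E
```

```text
(no output)
```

View pics/crop1.png

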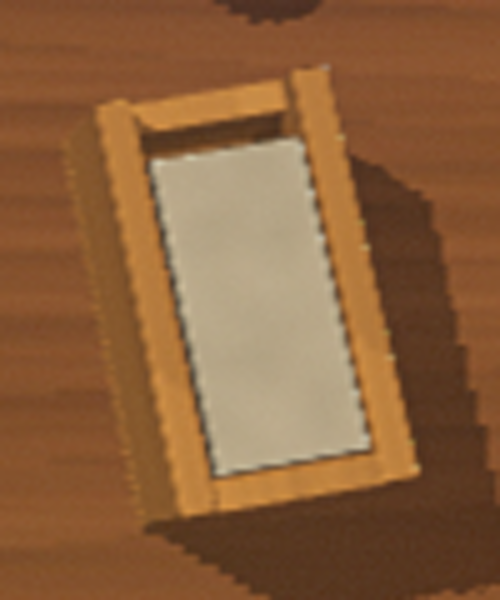

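The crop confirms square ends, with the thumb gap at the upper end. Crop pixels for the stone corners are (151,160), (300,138), (370,447) and (215,476). For the rim corners they are (98,102), (328,67), (418,470) and (180,516).

```bash
python3 - <<'E'
from h import *
c=ld('top');s=ld('scene');st=arm.state()
def run(n,P,z):
    Q=np.array([w(c,385+u/5-.4,200+v/5-.4,z)for u,v in P]);m=Q.mean(0)
    d=(Q[0]+Q[1]-Q[2]-Q[3])/2;print(n,Q.round(1).tolist(),m.round(1),'L',np.linalg.norm(d),'W',np.linalg.norm(Q[0]-Q[1]),np.linalg.norm(Q[2]-Q[3]),'yaw',np.arctan2(d[1],d[0]),'scenepx',px(s,m));return m,d
run('stone',[(151,160),(300,138),(370,447),(215,476)],66)
run('rim',[(98,102),(328,67),(418,470),(180,516)],68)
M=np.array([w(c,u,v,4)for u,v in[(141,200),(232,200),(231,314),(136,314)]]);print(M.round(1).tolist(),M.mean(0),px(s,M.mean(0)))
# same from scene image: mat and rim corners
M=np.array([w(s,u,v,4)for u,v in[(352,136),(453,178),(406,230),(301,183)]]);print('scene mat',M.round(1).tolist(),M.mean(0))
M=np.array([w(s,u,v,68)for u,v in[(158,283),(254,324),(124,322)]]);print('scene rim',M.round(1).tolist())
R=cv2.Rodrigues(st['eef_rot'])[0];print('tool axes',R.round(3).tolist())
E
```

```text
stone [[559.2, -165.7, 66.0], [566.9, -215.0, 66.0], [465.9, -233.3, 66.0], [456.4, -183.0, 66.0]] [ 512.1 -199.3   66. ] L 103.4093542144923 W 49.87901441070856 51.126742862972 yaw 0.17254547546182647 scenepx (np.float64(182.32048992390108), np.float64(319.3555798388433))
rim [[578.0, -148.5, 68.0], [590.4, -224.7, 68.0], [458.5, -247.7, 68.0], [443.6, -170.9, 68.0]] [ 517.6 -198.    68. ] L 135.08832653956637 W 77.23725038921252 78.23408924698178 yaw 0.1687997970063811 scenepx (np.float64(186.14543619712654), np.float64(319.8460272581633))
[[624.7, 306.1, 4.0], [625.9, 145.1, 4.0], [425.8, 139.6, 4.0], [425.1, 300.8, 4.0]] [525.37150262 222.88308321   4.        ] (np.float64(376.35623172781635), np.float64(179.40428930106162))
scene mat [[426.3, 298.3, 4.0], [625.6, 300.7, 4.0], [625.0, 149.3, 4.0], [430.6, 142.3, 4.0]] [526.88719903 222.63810086   4.        ]
scene rim [[448.1, -177.5, 68.0], [587.1, -154.6, 68.0], [460.0, -244.1, 68.0]]
tool axes [[0.925, 0.38, -0.0], [0.38, -0.925, 0.002], [0.0, -0.002, -1.0]]
```

Both cameras agree to about 2–4 mm, and the measured sizes match the ones given. The stone's centre is at about (512,-199), its yaw is 0.171, and the mat's centre is (526,223). Next I close the fingers and move above the press point (551.7,-192.3), 12 mm in from the stone's end.

Call:
drive_tool --steps '[0, 0, 0, 0.109, 0, 0, 0, 0, 0.109, 0, 0.0386, -0.0277, 0.007, 0, 0, 0.0386, -0.0277, 0.007, 0, 0, 0.0386, -0.0277, 0.007, 0, 0, 0.0386, -0.0277, 0.007, 0, 0, 0.0386, -0.0277, 0.007, 0, 0, 0.0386, -0.0277, 0.007, 0, 0, 0.0386, -0.0277, 0.007, 0, 0, 0.0386, -0.0277, 0.007, 0, 0, 0.0386, -0.0277, 0.007, 0, 0, 0.0386, -0.0277, 0.007, 0, 0]' --newtons 20

```text
time: 1.6
tool_pos: [552.1, -191.5, 134.7]
eef_rot: [-3.13, -0.27, 0.001]
force: [0.1, 0.3, 0.2]
opening: 0.3
grasp_force: 0.0
```

Call:
drive_tool --steps '[0, 0, 0.015, 0, 0, 0, 0, 0.015, 0, 0, 0, 0, 0.015, 0, 0, 0, 0, 0.01, 0, 0, 0, 0, 0.005, 0, 0, 0, 0, 0.003, 0, 0, 0, 0, 0.003, 0, 0, 0, 0, 0.002, 0, 0, 0, 0, 0.002, 0, 0, 0, 0, 0.002, 0, 0, 0, 0, 0.001, 0, 0]'

```text
time: 2.98
tool_pos: [551.7, -193.0, 62.6]
eef_rot: [3.13, 0.27, 0.001]
force: [0.7, 0.1, 1.6]
opening: 0.3
grasp_force: 0.5
```

Call:
drive_tool --steps '[0, 0, 0.001, 0, 0, 0, 0, 0.001, 0, 0, 0, 0, 0.001, 0, 0, 0, 0, 0.001, 0, 0, 0, 0, 0.001, 0, 0, 0, 0, 0.001, 0, 0, 0, 0, 0.001, 0, 0, 0, 0, 0.001, 0, 0, 0, 0, 0.001, 0, 0, 0, 0, 0.001, 0, 0, 0, 0, 0, 0, 0, 0, 0, 0, 0, 0]'

```text
time: 4.47
tool_pos: [552.4, -193.2, 53.5]
eef_rot: [3.129, 0.269, 0.003]
force: [-0.2, 0.9, 4.9]
opening: 0.7
grasp_force: 2.1
```

```bash
python3 - <<'E'
from h import *
c=cam('scene');save(cv2.resize(c['img'][240:420,80:300],None,fx=3.5,fy=3.3),'s2.png')
E
```

```text
(no output)
```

View pics/s2.png

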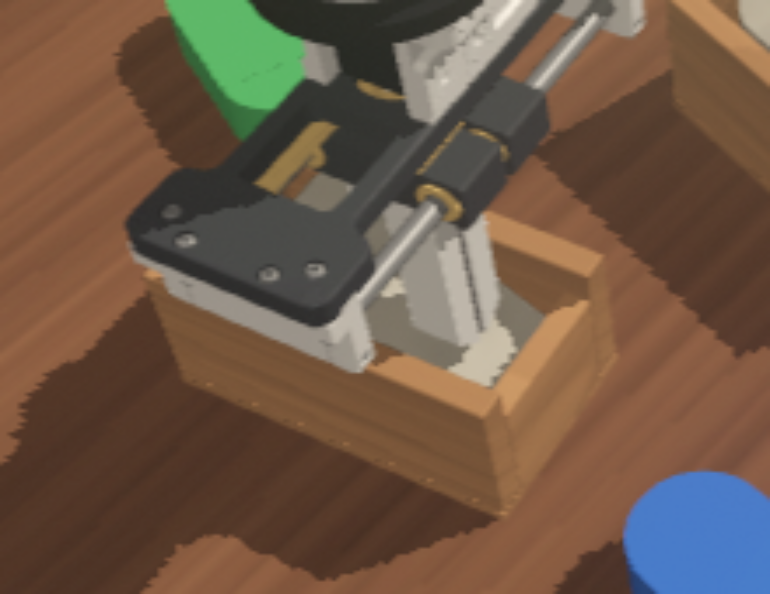

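The stone is tilting under the closed fingers but isn't clearly over yet. I'll press deeper, keeping watch on the force.

Call:
drive_tool --steps '[0, 0, 0.001, 0, 0, 0, 0, 0.001, 0, 0, 0, 0, 0.001, 0, 0, 0, 0, 0.001, 0, 0, 0, 0, 0.001, 0, 0, 0, 0, 0.001, 0, 0, 0, 0, 0, 0, 0, 0, 0, 0, 0, 0]'

```text
time: 5.52
tool_pos: [555.3, -194.1, 51.2]
eef_rot: [3.127, 0.269, 0.012]
force: [-0.9, 2.6, 17.5]
opening: 0.6
grasp_force: 7.1
```

By geometry, at 33° with its end against the wall the stone's top face would be at z≈53 under the finger's edge. So it has most likely gone over already. I'll lift and look.

Call:
drive_tool --steps '[0, 0, -0.005, 0, 0, 0, 0, -0.005, 0, 0, 0, 0, -0.01, 0, 0, 0, 0, -0.02, 0, 0, 0, 0, -0.03, 0, 0.094, 0, 0, -0.04, 0, 0.094, 0.05, 0, -0.02, 0, 0.094, 0.05, 0, 0, 0, 0.094, 0.05, 0, 0, 0, 0.094, 0, 0, 0, 0, 0.094]'

```text
time: 6.78
tool_pos: [700.5, -166.1, 174.0]
eef_rot: [-3.128, -0.273, 0.004]
force: [-1.2, 0.3, -0.3]
opening: 57.0
grasp_force: 0.0
```

```bash
python3 - <<'E'
from h import *
c=cam('scene');t=cam('top')
a=cv2.resize(c['img'][260:400,100:270],None,fx=2.3,fy=3.5);b=cv2.resize(t['img'][200:320,385:485],None,fx=4,fy=4,interpolation=cv2.INTER_CUBIC)
im=np.zeros((490,795,3),np.uint8);im[:,:391]=a;im[:480,392:792]=b
save(im,'s3.png')
E
```

```text
(no output)
```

View pics/s3.png

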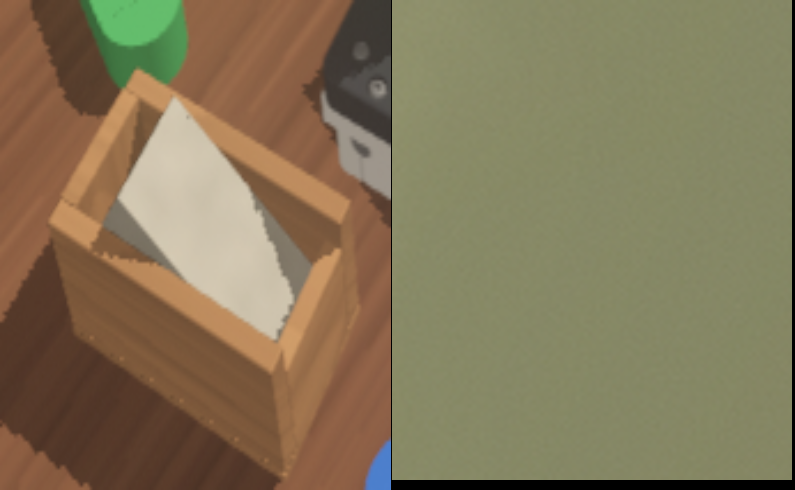

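The stone stays tipped. The raised end's top corners are at crop pixels (174,97) and (118,198), and the arm hides the top view. I'll locate the raised edge at z=90.

```bash
python3 - <<'E'
from h import *
c=ld('scene');P=[w(c,100+u/2.3,260+v/3.5,90) for u,v in[(174,97),(118,198)]]
e=np.array([np.cos(.171),np.sin(.171)]);n=np.array([-e[1],e[0]])
for p in P+[sum(P)/2]: d=p[:2]-[517.6,-198];print(p.round(1),'cradle',(d@e).round(1),(d@n).round(1))
s=arm.state();print(s['tool_pos'],s['opening'])
m=np.array([517.6,-198])+(-29+6)*e; d=m-s['tool_pos'][:2];print('goal',m,'tool dx',d@e,'dy',-d@n)
E
```

```text
[ 487.7 -180.7   90. ] cradle -26.5 22.1
[ 496.1 -228.3   90. ] cradle -26.3 -26.2
[ 491.9 -204.5   90. ] cradle -26.4 -2.0
[ 698.2250855  -167.09200501  175.10189686] 65.05906062221746
goal [ 494.93545289 -201.91386053] tool dx -206.25023223449705 dy -0.2793775718246039
```

Call:
drive_tool --steps '[-0.041, 0, 0, 0, 0.094, -0.041, 0, 0, 0, 0.094, -0.041, 0, 0, 0, 0.094, -0.041, 0, 0, 0, 0.094, -0.041, 0, 0, 0, 0.094, 0, 0, 0.025, 0, 0.094, 0, 0, 0.025, 0, 0.094, 0, 0, 0.025, 0, 0.094, 0, 0, 0.015, 0, 0.094, 0, 0, 0, 0, 0.094, 0, 0, 0, 0, 0.094]'

```text
time: 8.25
tool_pos: [497.7, -202.9, 87.5]
eef_rot: [3.129, 0.269, 0.002]
force: [0.2, 0.4, -0.2]
opening: 94.0
grasp_force: 0.0
```

Call:
drive_tool --steps '[-0.001, -0.001, 0.008, 0, 0.094, 0, 0, 0.005, 0, 0.094, 0, 0, 0.003, 0, 0.094, 0, 0, 0, 0, 0.094, 0, 0, 0, 0, 0.08, 0, 0, 0, 0, 0.07, 0, 0, 0, 0, 0.06, 0, 0, 0, 0, 0.052, 0, 0, 0, 0, 0.045, 0, 0, 0, 0, 0.04, 0, 0, 0, 0, 0.04, 0, 0, 0, 0, 0.04]' --newtons 55

```text
time: 9.75
tool_pos: [496.1, -201.7, 70.5]
eef_rot: [3.13, 0.27, 0.0]
force: [-0.4, -0.4, 0.4]
opening: 49.0
grasp_force: 55.0
```

Call:
drive_tool --steps '[0, 0, -0.002, 0, 0.04, -0.001, 0, -0.003, 0, 0.04, -0.001, 0, -0.004, 0, 0.04, 0, 0, -0.006, 0, 0.04, 0, 0, -0.008, 0, 0.04, 0, 0, -0.01, 0, 0.04, 0, 0, -0.015, 0, 0.04, 0, 0, -0.015, 0, 0.04, 0, 0, -0.015, 0, 0.04, 0, 0, -0.015, 0, 0.04, 0, 0, -0.01, 0, 0.04, 0, 0, 0, 0, 0.04]'

```text
time: 11.25
tool_pos: [494.8, -202.3, 174.6]
eef_rot: [3.129, 0.269, 0.003]
force: [-0.1, 0.1, -3.6]
opening: 49.3
grasp_force: 55.0
```

```bash
python3 - <<'E'
from h import *
c=cam('scene');save(cv2.resize(c['img'][150:390,60:360],None,fx=2.5,fy=2.5),'s4.png')
E
```

```text
(no output)
```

View pics/s4.png

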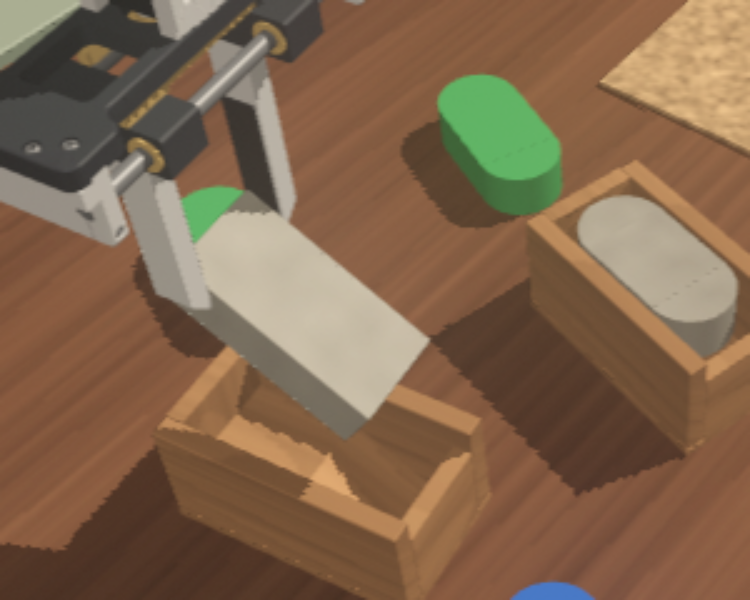

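The stone is held tilted, clear of the cradle. Its lower end's top corners are at crop pixels (430,340) and (370,418), and the round-ended stone is undisturbed. I'll check the tilt in the grip.

```bash
python3 - <<'E'
from h import *
c=ld('scene');t=np.array([494.8,-202.3,174.6]);e=np.array([np.cos(.171),np.sin(.171),0]);n=np.array([-e[1],e[0],0]);k=np.array([0,0,1])
for a in(25,29,33,37,41):
    r=np.radians(a);X=np.cos(r)*e-np.sin(r)*k;Z=np.sin(r)*e+np.cos(r)*k
    # stone point at grip: 11 from end, 5 below top; patch ~9 above tip
    g=t+9.5*k; ap=g-11*X+5*Z
    print(a,[[round((q-o)*2.5) for q,o in zip(px(c,ap+104*X+y*n-h*Z),(60,150))] for y,h in((25,0),(-25,0),(-25,30))])
E
```

```text
25 [[439, 324], [376, 405], [359, 433]]
29 [[435, 330], [373, 412], [352, 436]]
33 [[431, 337], [368, 417], [344, 439]]
37 [[425, 342], [363, 422], [336, 440]]
41 [[419, 346], [357, 427], [327, 441]]
```

The tilt is 33° and the stone is where I expected it in the grip. Next I carry it over to the mat, turning the yaw to 0 on the way.

Call:
drive_tool --steps '[0, 0, 0, 0.086, 0.04, 0, 0, 0, 0.085, 0.04, 0.002, -0.03, 0, 0, 0.04, 0.002, -0.04, 0, 0, 0.04, 0.002, -0.05, 0, 0, 0.04, 0.002, -0.055, 0, 0, 0.04, 0.002, -0.055, 0, 0, 0.04, 0.002, -0.055, 0, 0, 0.04, 0.002, -0.05, 0, 0, 0.04, 0.002, -0.04, 0, 0, 0.04, 0.002, -0.03, 0, 0, 0.04, 0.001, -0.02, 0, 0, 0.04]'

```text
time: 12.8
tool_pos: [512.0, 224.4, 172.4]
eef_rot: [3.141, 0.003, -0.003]
force: [0.1, -1.2, -2.3]
opening: 49.3
grasp_force: 55.0
```

Call:
drive_tool --steps '[0, 0, 0.02, 0, 0.04, 0, 0, 0.03, 0, 0.04, 0, 0, 0.03, 0, 0.04, 0, 0, 0.015, 0, 0.04, 0, 0, 0, 0, 0.04, 0, 0, 0, 0, 0.04]'

```text
time: 13.55
tool_pos: [514.0, 223.3, 79.7]
eef_rot: [-3.141, -0.001, -0.004]
force: [0.2, -0.1, -3.2]
opening: 49.4
grasp_force: 55.0
```

Call:
drive_tool --steps '[0, 0, 0.005, 0, 0.04, 0, 0, 0.003, 0, 0.04, 0, 0, 0.002, 0, 0.04, 0, 0, 0.002, 0, 0.04, 0, 0, 0.001, 0, 0.04, 0, 0, 0.001, 0, 0.04, 0, 0, 0, 0, 0.04]' --newtons 30

```text
time: 14.42
tool_pos: [511.9, 223.3, 66.1]
eef_rot: [3.141, 0.002, -0.003]
force: [-7.9, -1.5, 9.6]
opening: 49.7
grasp_force: 30.0
```

Call:
drive_tool --steps '[-0.0036, 0, 0.0035, 0, 0.04, -0.0035, 0, 0.0036, 0, 0.04, -0.0032, 0, 0.0039, 0, 0.04, -0.0032, 0, 0.0039, 0, 0.04]' --newtons 20

```text
time: 14.92
tool_pos: [499.6, 223.3, 49.4]
eef_rot: [-3.141, -0.001, -0.002]
force: [-0.1, 0.2, 0.3]
opening: 50.0
grasp_force: 20.0
```

```bash
python3 - <<'E'
from h import *
c=cam('scene');save(cv2.resize(c['img'][60:260,260:500],None,fx=3,fy=3),'s5.png')
E
```

```text
(no output)
```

View pics/s5.png

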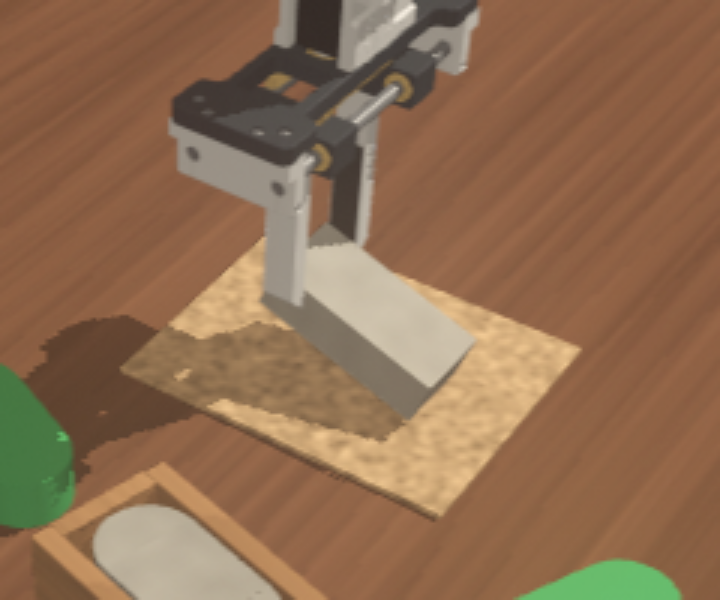

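The stone is pivoting in the pads. Its lower edge rests on the mat at crop (410,418)–(470,345), and it is centred on the mat. I'll continue the arc.

Call:
drive_tool --steps '[-0.0028, 0, 0.0043, 0, 0.04, -0.0027, 0, 0.0042, 0, 0.04, -0.0019, 0, 0.0037, 0, 0.04, -0.0019, 0, 0.0037, 0, 0.04, -0.0017, 0, 0.0039, 0, 0.04, -0.0016, 0, 0.0039, 0, 0.04, -0.0013, 0, 0.003, 0, 0.04, 0, 0, 0, 0, 0.04]'

```text
time: 15.98
tool_pos: [485.0, 223.0, 22.5]
eef_rot: [3.141, 0.001, -0.001]
force: [0.1, 0.8, -1.3]
opening: 50.0
grasp_force: 20.0
```

Call:
drive_tool --steps '[-0.0003, 0, 0.001, 0, 0.04, -0.0003, 0, 0.001, 0, 0.04, -0.0003, 0, 0.001, 0, 0.04, 0, 0, 0, 0, 0.04]'

```text
time: 16.48
tool_pos: [484.4, 223.0, 20.5]
eef_rot: [3.141, 0.001, -0.0]
force: [-0.9, -0.5, 5.2]
opening: 49.4
grasp_force: 20.0
```

The force rose to +5 N at the predicted flat height, so the stone is down. I'll release gently.

Call:
drive_tool --steps '[0, 0, 0, 0, 0.049, 0, 0, 0, 0, 0.049, 0, 0, 0, 0, 0.051, 0, 0, 0, 0, 0.053, 0, 0, 0, 0, 0.056, 0, 0, 0, 0, 0.065, 0, 0, 0, 0, 0.08, 0, 0, 0, 0, 0.09, 0, 0, 0, 0, 0.09]' --newtons 3

```text
time: 17.6
tool_pos: [484.5, 223.1, 19.9]
eef_rot: [-3.142, -0.001, -0.0]
force: [0.3, -0.0, 0.4]
opening: 89.3
grasp_force: 0.0
```

Call:
drive_tool --steps '[0, 0, -0.01, 0, 0.09, 0, 0, -0.02, 0, 0.09, 0, 0, -0.03, 0, 0.09, 0, 0, -0.04, 0, 0.09, 0, 0, -0.04, 0, 0.09, -0.04, 0, -0.02, 0, 0.09, -0.05, 0, 0, 0, 0.09, -0.03, 0, 0, 0, 0.09, 0, 0, 0, 0, 0.09]'

```text
time: 18.73
tool_pos: [363.1, 223.1, 180.5]
eef_rot: [-3.141, -0.004, -0.002]
force: [0.8, 0.5, 0.9]
opening: 89.9
grasp_force: 0.0
```

```bash
python3 - <<'E'
from h import *
c=cam('scene');save(cv2.resize(c['img'][100:340,260:520],None,fx=2.5,fy=2.5),'s6.png')
e=np.array([526,223,4.])
for a in(104,):
    print([[round((q-o)*2.5) for q,o in zip(px(c,e+[x,y,30]),(260,100))] for x,y in((52,25),(52,-25),(-52,-25),(-52,25))])
E
```

```text
[[385, 173], [344, 215], [207, 153], [249, 115]]
```

View pics/s6.png

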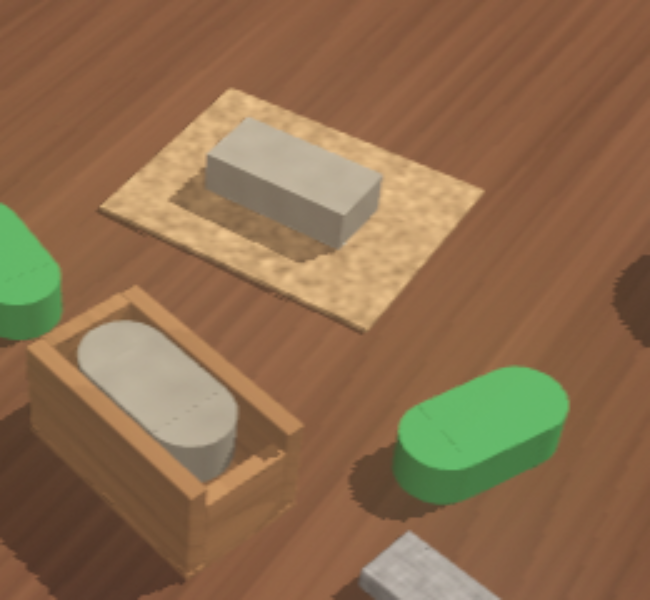

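The stone lies flat on the mat, with top corners at crop (381,178), (342,216), (207,157) and (252,118). These are within about 2 mm of the target pose. The round-ended stone is still in its cradle and the arm is clear.

```bash
python3 -c "
from station import arm
print(arm.sign_off())"
```

```text
the job is handed in; nothing more can be done
None
```

The job is handed in: I tipped the square-ended whetstone up, lifted it out by its raised end and set it flat within about 2 mm of the mat's centre, in about 19 s, and the round-ended stone still sits in its own cradle.

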